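# Swap the dead battery pack: post it through the return box's sprung flap, charge the spare

## Task

The battery pack sitting in the charger is dead. Pull it out and push it through the sprung flap of the battery return box, keeping hold until it is well in, so that it drops inside and the flap shuts behind it. Then take the tall spare pack from the plywood rack and seat it fully home in the emptied charger, lowering it in rather than dropping it; leave the short pack, the tools and the parts bin as they are.

Things in the scene. Friction and masses are not known exactly. Their poses are not given: they have to be found in the camera images.
- return_box: Grey steel battery return box, fixed: 240 mm deep (x), 200 wide (y). Origin: centre of its underside; front looks to its -x. Front wall 170 mm high; from its top the lid slopes up at 20 degrees towards +x over 180 mm to 236 mm, then level to the back. In the slope is the inlet, 80 mm along the slope x 110 across, shut by a flap. Packs go in square to the slope, along (0.34, 0, -0.94) in its axes.
- slot (a point): Centre of the return box's inlet, on the outer surface of the sloping lid (26 mm in front of the box's origin, 204 mm up); axes as the box's. Lid sheet 4 mm thick. Inside, nothing but the flap stands between inlet and floor.
- flap_plate (a joint): Flap angle (rad): 0 shut, up to 1.5 swung inwards. Steel plate 80 mm (down the slope) x 107 x 3, hinged on the inlet's upper edge, held shut by a light spring (about 0.2 N at its lower edge to start it, 0.8 N wide open). It rests on a pack or fingers until they are clear, then snaps shut. A pack pushed in square by at least 100 mm of its length and let go slides into the box by its weight.
- charger: Grey plastic charger screwed to the bench, 135 (x) x 105 (y) x 60 mm high. Origin: centre of its underside, z up. In the middle of its top is one upright well of 40 (x) x 36 mm (y), 48 mm deep, for a pack's stem.
- rack: Plywood rack screwed to the bench, 170 (x) x 86 (y) x 60 mm high. Origin: centre of its underside, z up. Two wells like the charger's, 40 mm either side of its centre along its x, hold the tall spare pack and a short pack, in either order.
- dead_pack: Dead battery pack, at first standing in the charger: 120 mm tall, 0.3 to 0.46 kg. Black block 50 (x) x 46 (y) x 75 mm on a grey stem 34 (x) x 30 (y) x 45, its last 12 mm tapered to 24 x 20. Origin: centre of the stem's lower end, z to the block's top. Seated, the block's underside rests on the charger: origin 15 mm, top 135 mm above the bench; x, y along the charger's, 3 mm play each way.
- dead_pack_mid (a point): Middle of the dead pack, on its long axis 60 mm from the stem's end.
- spare_pack: Tall spare pack, same size and looks as the dead one (120 mm tall), at the start standing in one of the rack's wells at the same height, x and y along the rack's. Origin: centre of the stem's lower end. It goes into the charger with its x along the charger's x (either way round).
- compact_pack: Short pack (85 mm tall: block 40 mm, stem 45 mm), in the rack's other well; its top is 100 mm above the bench. Stays there.
- screwdriver: Screwdriver lying on the bench at the right (-y) end of the work, 190 mm long. Stays there.
- wrench: Steel spanner lying on the bench at the right (-y) end of the work, 180 mm long. Stays there.
- parts_bin: Blue plastic bin with bolts, 150 x 100 x 70 mm high, on the bench at the left (+y) end of the work. Stays there.
Things that resemble listed ones, but are neither listed nor needed, are in the scene too. Leave any pink look-alike of the dead_pack alone.

How it is judged:
On the way, in this order (a step that is already met when the one before it is completed fails the run):
1. the fingers push the dead pack through the flap (value of joint flap_plate above 0.6 rad and distance between dead_pack_mid and slot below 0.05 m and contact force between dead_pack and the fingers above 0.3 N), for 0.05 s.
2. the dead pack lies inside the return box and the flap has shut behind it (x of dead_pack_mid in the frame of return_box between -0.12 and 0.12 m and y of dead_pack_mid in the frame of return_box between -0.1 and 0.1 m and z of dead_pack_mid in the frame of return_box below 0.1 m and value of joint flap_plate below 0.06 rad), for 0.2 s.
3. after that, the spare pack is seated in the charger (horizontal distance between spare_pack and charger below 0.008 m and z of spare_pack in the frame of charger below 0.019 m and angle between spare_pack's own z axis and vertical below 0.06 rad), for 0.2 s.
At the end, for the whole second after the job is handed in: Dead pack at rest inside the return box (its middle within the walls, under 100 mm above the bench); flap shut (under 0.06 rad); spare upright (0.06 rad) and at rest in the charger, its axis within 8 mm of the well's centre, its stem's end under 19 mm above the bench (4 mm off fully home) (all of step 2 and all of step 3 and linear speed of each of spare_pack, dead_pack below 0.02 m/s); the robot touches nothing.
It fails at once if the short pack is shifted by more than 20 mm (distance of compact_pack from where it was at the start of the episode above 0.02 m).
It fails at once if the screwdriver, the spanner or the parts bin is shifted by more than 30 mm (distance of any of screwdriver, wrench, parts_bin from where it was at the start of the episode above 0.03 m).
It fails at once if the spare pack is dropped (falls free at over 0.5 m/s, a fall of more than about 12 mm) (contact force between spare_pack and the fingers below 0.05 N and linear speed of spare_pack above 0.5 m/s).
It also fails if it takes over 67 s, if anything falls off the work surface, if the arm or the gripper's body presses on something with over 40 N, if the wrist force passes 120 N, or if a joint passes its speed limit or range.

## Robot

A 6-joint arm with a two-finger parallel gripper is mounted at the origin on the work surface. World frame = base frame: x ahead of the robot, y to its left, z up, the work surface at z = 0. Lengths are in m, angles in rad, forces in N, time in s.
With the tool pointing down it reaches from about 0.4 to 0.825 m from the base axis. Payload 7 kg.
Tool frame: the origin (TCP) lies midway between the tips of the shut fingers; the grasp point (between the pads) lies 19 mm behind it (arm.hold_point_z is the distance from the TCP to the grasp point, in m); z points along the fingers, x is the direction in which the jaws open and shut, and the axes are right-handed (so a half turn about z gives the same grasp; the last joint's range is limited). The gripper opens to 88 mm and grips with 3 to 60 N. Pads are 19 mm wide; open, the fingers measure 130 mm over their backs; the gripper's body (78 mm by 193 mm) begins 47 mm behind the grasp point.
Start: joints at [-0.944, 0.359, 0.012, 0, -1.224, -0.288], TCP at [0.224, -0.637, 0.203] pointing down, gripper open.
Joint ranges: [-3.07, 3.07], [-1.43, 2.12], [-1.02, 1.25], [-3.03, 1.67], [-3.05, -0], [-3.03, 3.03]. Speed limits (rad/s): [2.39, 2.39, 3.01, 3.14, 3.14, 3.14].

## Interface

Orientations are given as [roll, pitch, yaw] about the fixed x, y, z axes, in that order (R = Rz(yaw) Ry(pitch) Rx(roll)).
In Python, from station import readout, viewer, job, arm gives the robot as it stands.
- The arm moves only by the tool apply_moves, never from a script. Its argument "deltas" is text: rows parted by semicolons, each of 4 numbers parted by spaces: the shift along the tool's x, y, z in cm, then the turn about the tool's z in rad. A call has 1 to 10 rows; each row shifts and turns the commanded pose from where the row before left it, along the tool's axes as they then stand; what a row does not reach is not made up. A row lasts 1/8 s, in which the tool goes at most 62.5 mm and 10.7 degrees, less where a joint would pass 70% of its speed; a pose out of reach is approached as far as the arm can. A call is refused whole if a number of a shift passes 6.25 or a number of a turn 0.188, either way. A call with a gripper value outside its range is refused whole. "gripper" is the closure, from -1 (fully open) to 1 (shut), so that 0 is half open, set as the call begins (left out, the last holds). The fingers move at their own pace and stop on an object; "squeeze" is the grip in N (left out, the last holds). Time passes only in rows, so rows that do not move let the fingers close. It gives the time, the measured TCP pose, the force and the opening at its end, in the units of the state.
- readout.get_state(): the state, without advancing time (a new reading comes with each control period).
- viewer.grab_frame(name): name is "scene" or "side" or "wrist"; returns a dict with "image" (384x512x3 uint8, red, green, blue), "camera_matrix" (3x3 intrinsics, pixels), "cam_to_world" (4x4, takes a point from camera to world coordinates). Camera axes: x right, y up, looking along -z (the intrinsics and any distortion apply to the point x, -y, -z); pixel columns grow to the right and rows downward; lengths in m; the calibration is good to about 2 mm. The wrist camera is an equidistant fisheye: a pixel r from the principal point sees the ray r / f radians off the axis. A picture is of the moment at which its call begins. There is no depth.
- job.job_done(): hands the job in, once; it reports no verdict.
Trained networks look in the newest picture that a camera, given by its name, has taken for a name from the list of things; names that differ only in an ending like _2 or _b are one class to them, and where a whole thing is asked for, a point or a joint stands for the part that bears it (a point fixed in the world has none). Each returns a list of dicts, best first, with "conf" (0 to 1); they miss things now and then, are a little off and sometimes report something else, mostly with a low value. They report only what shows in the picture. A call takes as long as a camera call. They do not tell look-alikes from the thing itself.
- viewer.silhouettes(camera, query): "region" (384x512 bool, what is visible of it) and "extent" ([left, top, width, height] in pixels, round what is visible of it).
The state is a dict: "t": time; "q": joint angles; "qd": joint speeds; "joint_efforts": joint torques, N m; "eef_pos": TCP position; "ee_rot": TCP orientation; "force": force on the tool from outside, world axes, zero at the start; "moment": the same for the moment, N m; "width": finger opening in m.
Only numpy, scipy, OpenCV 4.12 (cv2) and the standard library are available. Lean on these libraries where they do the work, as an engineer would, in place of code of your own. Each camera call takes 0.05 s, during which the arm holds its last target.

## Working session

There is one attempt and no reset: what is moved stays moved. The work goes in short steps, Python scripts to look and compute and a tool call to move; the robot and the scene stay as the last step left them, time stands still between calls to the robot, and variables do not carry over. Pictures are saved under pics/ and viewed, and the job is handed in when it is done.

Besides the shell and the picture viewer there is one more tool, called after "Request:" by a JSON object that holds its "fn" and its "kwargs", one argument or row to a line. apply_moves: Moves the arm, as the interface text tells. Its arguments: {"type":"object","properties":{"deltas":{"type":"string"},"gripper":{"type":"number"},"squeeze":{"type":"number"}},"required":["deltas"]}

```bash
mkdir -p pics; ls; python3 - <<'E'
from station import readout, viewer, job, arm
import cv2,json,pickle
print(readout.get_state()); print([a for a in dir(arm) if a[0]!='_'], arm.hold_point_z)
d={}
for n in ["scene","side","wrist"]:
    f=viewer.grab_frame(n); d[n]=f
    cv2.imwrite(f"pics/{n}0.png",cv2.cvtColor(f["image"],cv2.COLOR_RGB2BGR))
    print(n,f["camera_matrix"].tolist(),f["cam_to_world"].round(4).tolist(),[k for k in f])
pickle.dump(d,open('f0.pkl','wb'))
E
```

```text
pics
{'t': 0.0, 'q': array([-9.43889756e-01,  3.59414116e-01,  1.10450864e-02, -3.79022230e-04,
       -1.22412353e+00, -2.88077491e-01]), 'qd': array([ 1.65231054e-03, -9.38499932e-04,  6.48823322e-05, -7.61331454e-04,
        8.49993180e-04, -4.74465625e-04]), 'joint_efforts': array([-3.11994211e-05, -5.82718170e+01,  2.93067813e+01,  6.99763834e+00,
        6.82072263e-03, -1.55803073e-04]), 'eef_pos': array([ 0.22413635, -0.63611635,  0.20209394]), 'ee_rot': array([-3.14145231e+00, -1.72756811e-03,  1.90949620e+00]), 'force': array([-0.31556005, -0.29040873, -0.22960619]), 'moment': array([ 0.0256495 , -0.00996536, -0.05296345]), 'width': 0.08768198252995714}
['Unreachable', 'hold_point_z'] 0.0188
scene [[423.2502450398222, 0.0, 255.5566835440866], [0.0, 423.2502450398222, 185.41380702985086], [0.0, 0.0, 1.0]] [[0.732, -0.5921, 0.3371, 1.0233], [0.6813, 0.6365, -0.3616, -0.5723], [-0.0005, 0.4943, 0.8693, 1.4712], [0.0, 0.0, 0.0, 1.0]] ['image', 'camera_matrix', 'cam_to_world']
side [[452.1763731984681, 0.0, 258.99407072400646], [0.0, 452.1763731984681, 198.42736211812908], [0.0, 0.0, 1.0]] [[-0.798, 0.4, -0.4508, -0.1695], [-0.6025, -0.5162, 0.6087, 0.9115], [0.0107, 0.7573, 0.6529, 1.132], [0.0, 0.0, 0.0, 1.0]] ['image', 'camera_matrix', 'cam_to_world']
wrist [[297.3186396354542, 0.0, 254.6226267151197], [0.0, 297.3186396354542, 191.49420601419956], [0.0, 0.0, 1.0]] [[-0.3331, -0.9127, -0.2367, 0.1622], [0.9429, -0.3221, -0.085, -0.6584], [0.0014, -0.2515, 0.9679, 0.3835], [0.0, 0.0, 0.0, 1.0]] ['image', 'camera_matrix', 'cam_to_world']
```

View pics/scene0.png

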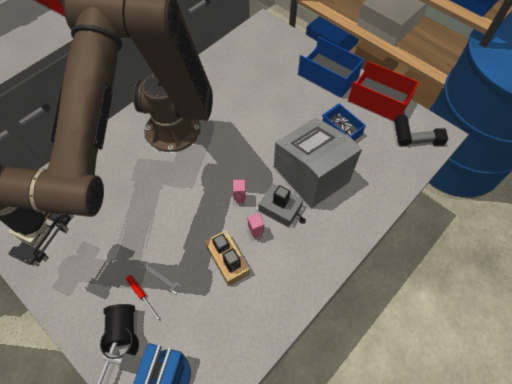

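View pics/side0.png

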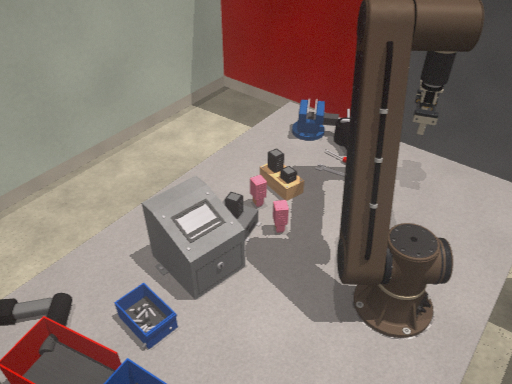

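View pics/wrist0.png

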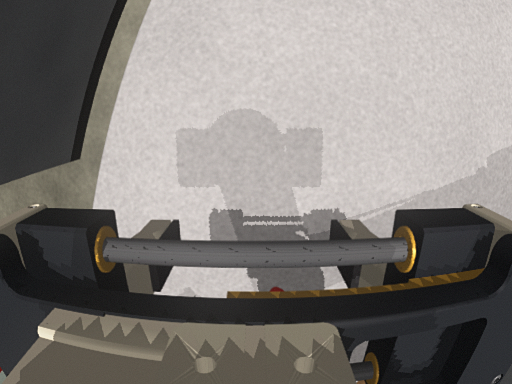

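```bash
python3 - <<'E'
from station import viewer
import pickle
o={}
for c in ["scene","side","wrist"]:
    for q in ["return_box","flap_plate","charger","rack","dead_pack","spare_pack","compact_pack"]:
        r=viewer.silhouettes(c,q); o[c,q]=r
        print(c,q,[(round(float(a["conf"]),2),[int(v) for v in a["extent"]]) for a in r[:4]])
pickle.dump(o,open('s0.pkl','wb'))
from station import readout; print(readout.get_state()['t'])
E
```

```text
scene return_box [(0.96, [276, 118, 88, 87])]
scene flap_plate [(0.74, [294, 131, 32, 20])]
scene charger [(0.71, [261, 184, 42, 43]), (0.21, [274, 183, 18, 26])]
scene rack [(0.74, [206, 230, 46, 53]), (0.47, [210, 235, 18, 18])]
scene dead_pack [(0.66, [275, 183, 16, 25]), (0.63, [233, 182, 13, 18]), (0.56, [246, 213, 13, 26])]
scene spare_pack [(0.55, [220, 250, 21, 23])]
scene compact_pack [(0.76, [214, 236, 16, 15]), (0.41, [297, 133, 28, 19]), (0.32, [219, 249, 23, 25])]
side return_box [(0.71, [138, 177, 107, 122]), (0.33, [221, 200, 38, 41])]
side flap_plate [(0.72, [174, 202, 46, 34]), (0.19, [281, 166, 12, 18])]
side charger [(0.97, [237, 206, 21, 36]), (0.42, [117, 285, 61, 61])]
side rack [(0.68, [257, 165, 48, 35])]
side dead_pack [(0.94, [224, 191, 21, 26]), (0.76, [247, 175, 20, 33]), (0.56, [273, 199, 11, 32]), (0.53, [257, 166, 47, 35])]
side spare_pack [(0.8, [267, 151, 17, 20])]
side compact_pack [(0.48, [279, 165, 16, 18])]
wrist return_box []
wrist flap_plate []
wrist charger []
wrist rack []
wrist dead_pack []
wrist spare_pack [(0.45, [502, 367, 8, 16])]
wrist compact_pack []
1.2
```

```bash
python3 - <<'E'
import pickle,cv2,numpy as np
d=pickle.load(open('f0.pkl','rb'))
def crop(n,x,y,w,h,s,o):
    im=cv2.cvtColor(d[n]["image"],cv2.COLOR_RGB2BGR)[y:y+h,x:x+w]
    im=cv2.resize(im,None,fx=s,fy=s,interpolation=cv2.INTER_CUBIC)
    for i in range(0,w,10):
        cv2.putText(im,str(x+i),(i*s,8),0,.3,(0,0,255),1); cv2.line(im,(i*s,10),(i*s,14),(0,0,255),1)
    for i in range(0,h,10):
        cv2.putText(im,str(y+i),(0,i*s+4),0,.3,(0,0,255),1)
    cv2.imwrite(f'pics/{o}.png',im)
crop("scene",200,110,170,140,4,"sc_a") 
crop("scene",200,175,110,110,5,"sc_b")
crop("side",130,140,180,150,4,"si_a")
E
```

```text
(no output)
```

View pics/sc_b.png

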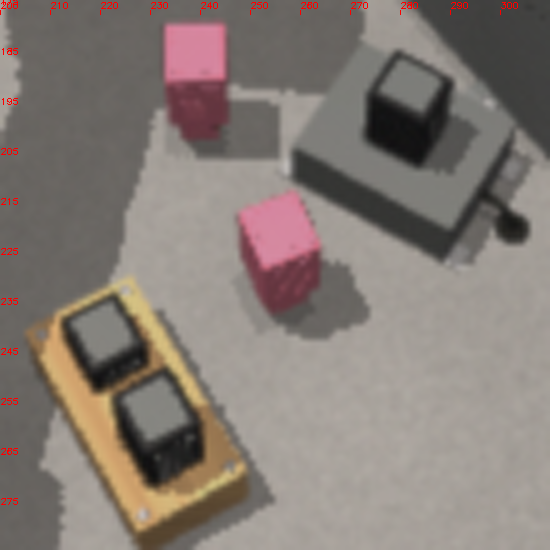

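View pics/sc_a.png

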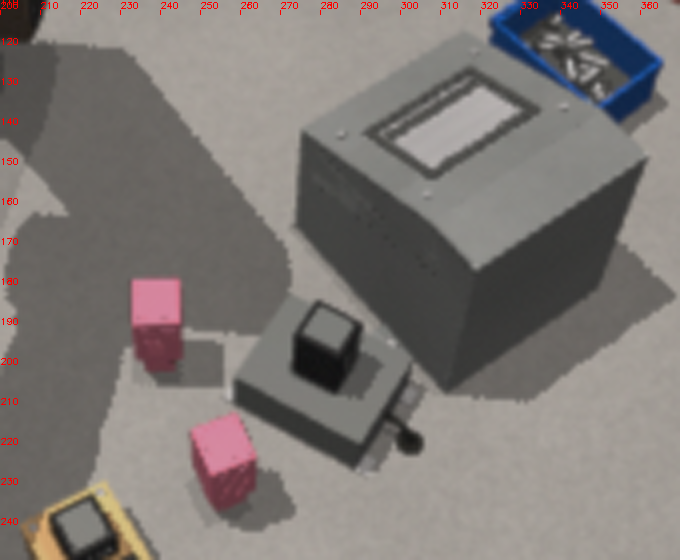

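View pics/si_a.png

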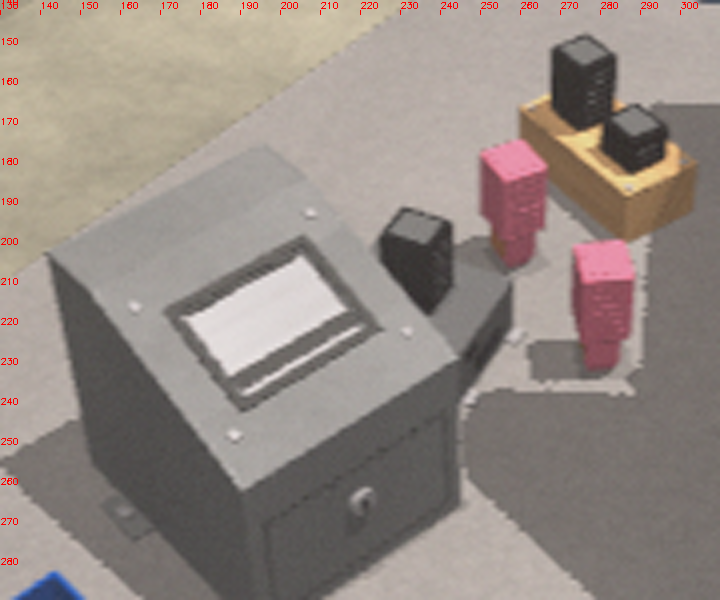

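```bash
cat > h.py <<'E'
import numpy as np, pickle, cv2
from scipy.optimize import least_squares
def proj(f,P):
    M=np.linalg.inv(f["cam_to_world"]); P=np.atleast_2d(P)
    c=P@M[:3,:3].T+M[:3,3]; K=f["camera_matrix"]
    x,y,z=c[:,0],-c[:,1],-c[:,2]
    return np.c_[K[0,0]*x/z+K[0,2],K[1,1]*y/z+K[1,2]]
def projw(f,P):
    M=np.linalg.inv(f["cam_to_world"]); P=np.atleast_2d(P)
    c=P@M[:3,:3].T+M[:3,3]; K=f["camera_matrix"]
    x,y,z=c[:,0],-c[:,1],-c[:,2]; r=np.hypot(x,y); th=np.arctan2(r,z)
    return np.c_[K[0,0]*th*x/r+K[0,2],K[1,1]*th*y/r+K[1,2]]
def place(p,L):
    c,s=np.cos(p[2]),np.sin(p[2]); L=np.asarray(L,float)
    return np.c_[p[0]+c*L[:,0]-s*L[:,1],p[1]+s*L[:,0]+c*L[:,1],L[:,2]]
def fit(obs,p0):
    # obs: list of (frame,projfn,local,pix)
    def r(p): return np.concatenate([(fn(f,place(p,L))-np.array(u)).ravel() for f,fn,L,u in obs])
    s=least_squares(r,p0,loss='soft_l1'); return s.x,r(s.x).reshape(-1,2)
E
python3 - <<'E'
from h import *
d=pickle.load(open('f0.pkl','rb')); S,T=d["scene"],d["side"]
B=[[-.12,.1,.17],[-.12,-.1,.17],[-.12,-.1,0],[-.12,.1,0],[.12,-.1,.236],[.12,.1,.236]]
u=[[275.5,143],[318.7,177],[311.7,207.5],[273.7,167],[362,148.7],[315.7,118.2]]
B2=[[-.12,.1,.17],[-.12,-.1,.17],[.12,.1,.236],[.12,-.1,.236],[-.12,-.1,0]]
u2=[[191.2,262.5],[245,230],[142,203.7],[196.2,176.7],[245.5,266.2]]
for o in ([(S,proj,B,u)],[(T,proj,B2,u2)],[(S,proj,B,u),(T,proj,B2,u2)]):
    p,r=fit(o,[.7,.2,1.]); print('box',p.round(4),r.round(1).tolist())
C=[[-.0675,.0525,.06],[-.0675,-.0525,.06],[.0675,-.0525,.06],[.0675,.0525,.06],[-.0675,-.0525,0],[.0675,-.0525,0]]
u=[[272.4,183],[258.4,205],[289.6,221.4],[303,200.6],[258,211],[289,227.4]]
p,r=fit([(S,proj,C,u)],[.7,.0,.3]); print('ch',p.round(4),r.round(1).tolist())
R=[[-.085,.043,.06],[-.085,-.043,.06],[.085,-.043,.06],[.085,.043,.06]]
u=[[226,230.6],[205,241],[228,281],[249.4,268.6]]
# long edge from (226,230.6)->(249,268)
p,r=fit([(S,proj,R,u)],[.7,-.2,-1]); print('rack',p.round(4),r.round(1).tolist())
pr=proj(S,place(p,[[.04,0,.1],[.04,0,.135],[-.04,0,.1],[-.04,0,.135]])); print(pr)
E
```

```text
box [0.5669 0.2558 1.5361] [[0.2, 4.4], [-2.3, 3.1], [-0.7, -5.4], [0.3, 4.3], [0.1, -18.2], [4.4, -17.7]]
box [ 0.5768  0.2315 -0.1829] [[0.0, 0.9], [0.3, -0.4], [-0.3, -0.5], [-0.3, -0.9], [0.3, 0.6]]
box [0.574  0.1939 0.6801] [[1.3, -11.2], [-44.4, -0.2], [-39.1, -8.6], [1.3, -10.5], [-16.9, 22.4], [27.5, 6.3], [51.5, -21.7], [-2.7, -33.4], [15.4, 22.3], [-30.2, 5.0], [-2.6, -32.9]]
ch [0.5942 0.0271 0.2002] [[-0.0, 0.5], [-0.2, -0.8], [0.1, -0.0], [0.3, -0.9], [0.1, 0.3], [-0.4, 0.7]]
rack [ 0.593  -0.2585 -0.2849] [[-0.0, -0.8], [-0.2, 0.1], [-0.1, 0.3], [0.3, 0.2]]
[[231.89034962 260.20057191]
 [231.37232878 256.60278685]
 [220.64855733 241.22873554]
 [219.9047901  237.3144372 ]]
```

```bash
python3 - <<'E'
from h import *
d=pickle.load(open('f0.pkl','rb')); S,T=d["scene"],d["side"]
B=[[-.12,-.1,.17],[.12,-.1,.236],[.12,-.1,0],[-.12,-.1,0],[.12,.1,.236],[-.12,.1,.17]]
u=[[275.5,143],[318.7,177],[311.7,207.5],[273.7,167],[362,148.7],[315.7,118.2]]
B2=[[-.12,.1,.17],[-.12,-.1,.17],[.12,.1,.236],[.12,-.1,.236],[-.12,-.1,0]]
u2=[[191.2,262.5],[245,230],[142,203.7],[196.2,176.7],[245.5,266.2]]
for o in ([(S,proj,B,u)],[(T,proj,B2,u2)],[(S,proj,B,u),(T,proj,B2,u2)]):
    p,r=fit(o,[.57,.23,-.18]); print('box',p.round(4),r.round(1).tolist())
c,s=np.cos(np.radians(20)),np.sin(np.radians(20))
# inlet corners
I=[[-.026+a*c,b,.204+a*s] for a,b in ((-.04,.055),(-.04,-.055),(.04,-.055),(.04,.055))]
print(proj(S,place(p,I)).round(1).tolist(),proj(T,place(p,I)).round(1).tolist())
D=[[-.025,.023,.135],[.025,.023,.135],[.025,-.023,.135],[-.025,-.023,.135]]
q=[.5942,.0271,.2002]
print('dead pred',proj(S,place(q,D)).round(1).tolist(),proj(T,place(q,D)).round(1).tolist())
C=[[-.0675,.0525,.06],[-.0675,-.0525,.06],[.0675,-.0525,.06],[.0675,.0525,.06],[-.0675,-.0525,0],[-.0675,.0525,0]]
print('ch side',proj(T,place(q,C)).round(1).tolist())
k=[.593,-.2585,-.2849]
R=[[-.085,.043,.06],[-.085,-.043,.06],[.085,-.043,.06],[.085,.043,.06],[-.085,.043,0],[-.085,-.043,0]]
print('rack side',proj(T,place(k,R)).round(1).tolist())
for z in (.135,.1):
  for dx in(.04,-.04): print(z,dx,proj(T,place(k,[[dx,0,z]])).round(1).tolist())
E
```

```text
box [ 0.5823  0.2312 -0.1829] [[-0.4, -0.5], [0.6, 0.7], [-0.3, 1.2], [-0.2, -0.4], [0.3, -0.1], [-0.0, -0.8]]
box [ 0.5768  0.2315 -0.1829] [[0.0, 0.9], [0.3, -0.4], [-0.3, -0.5], [-0.3, -0.9], [0.3, 0.6]]
box [ 0.5795  0.231  -0.1814] [[-1.0, -0.9], [0.0, 0.2], [-0.8, 0.8], [-0.8, -0.7], [-0.4, -0.5], [-0.7, -1.2], [-0.5, 0.3], [-0.3, -0.9], [-0.8, -0.9], [-0.9, -1.3], [-0.3, 0.0]]
[[316.4, 128.7], [293.7, 143.0], [307.7, 152.4], [330.8, 137.4]] [[191.2, 239.1], [221.0, 221.5], [205.1, 202.4], [175.2, 218.9]]
dead pred [[279.1, 184.5], [291.1, 190.8], [284.8, 200.4], [272.7, 194.0]] [[236.6, 202.6], [223.5, 198.2], [230.0, 190.4], [242.9, 194.6]]
ch side [[244.2, 228.1], [257.7, 209.4], [224.2, 198.3], [209.5, 216.1], [257.6, 221.7], [244.4, 240.5]]
rack side [[286.1, 188.9], [303.6, 180.5], [276.0, 159.2], [258.9, 166.7], [285.4, 201.0], [302.5, 192.5]]
0.135 0.04 [[275.2, 152.7]]
0.135 -0.04 [[288.5, 162.8]]
0.1 0.04 [[274.9, 160.2]]
0.1 -0.04 [[288.0, 170.3]]
```

```bash
cat >> h.py <<'E'
def ray(f,u,z,fish=False):
    K=f["camera_matrix"];x=(u[0]-K[0,2])/K[0,0];y=(u[1]-K[1,2])/K[1,1]
    if fish:
        r=np.hypot(x,y); dv=np.array([x/r*np.sin(r),-y/r*np.sin(r),-np.cos(r)])
    else: dv=np.array([x,-y,-1.])
    M=f["cam_to_world"]; dw=M[:3,:3]@dv; o=M[:3,3]; return o+dw*(z-o[2])/dw[2]
def rows(cur,tgt,n):
    # cur/tgt: x,y,z,yaw ; rows of tool deltas (cm), turn
    cur=np.array(cur,float);tgt=np.array(tgt,float);out=[];p=cur.copy()
    for i in range(1,n+1):
        g=cur+(tgt-cur)*i/n; d=g-p; y=p[3]
        tx=np.cos(y)*d[0]+np.sin(y)*d[1]; ty=np.sin(y)*d[0]-np.cos(y)*d[1]
        r=[round(tx*100,2),round(ty*100,2),round(-d[2]*100,2),round(-d[3],3)]; out.append(r)
        tx,ty,tz=r[0]/100,r[1]/100,r[2]/100
        p=p+[np.cos(y)*tx+np.sin(y)*ty,np.sin(y)*tx-np.cos(y)*ty,-tz,-r[3]]
    print("; ".join(" ".join(f"{v:g}" for v in r) for r in out),"| end",p.round(4))
    return p
def pose():
    from station import readout
    s=readout.get_state(); R=s["ee_rot"]; return s,[*s["eef_pos"],R[2]%(2*np.pi)]
E
python3 - <<'E'
from h import *
d=pickle.load(open('f0.pkl','rb')); S,T=d["scene"],d["side"]
for z in (.12,.09): print(ray(S,(239,184.5),z),ray(T,(281,202),z)," | ",ray(S,(255.5,219),z),ray(T,(258,177.5),z))
s,p=pose(); print(s['t'],p)
p=rows(p,[.40,-.38,.30,2.6],8)
p=rows(p,[.594,.027,.26,3.34],10)
E
```

```text
[ 0.45210847 -0.04883355  0.12      ] [ 0.45888471 -0.062936    0.12      ]  |  [ 0.59167569 -0.10971831  0.12      ] [ 0.60203222 -0.12239648  0.12      ]
[ 0.43942677 -0.03721213  0.09      ] [ 0.47751064 -0.09182037  0.09      ]  |  [ 0.58209269 -0.09944867  0.09      ] [ 0.62490146 -0.15304344  0.09      ]
1.2 [np.float64(0.22430769403513087), np.float64(-0.6366225389271786), np.float64(0.20306430375824205), np.float64(1.9095550689703262)]
2.3 3.14 -1.21 -0.086; 2.01 3.32 -1.21 -0.087; 1.72 3.49 -1.22 -0.086; 1.42 3.62 -1.21 -0.086; 1.1 3.73 -1.21 -0.087; 0.77 3.81 -1.21 -0.086; 0.44 3.86 -1.21 -0.086; 0.11 3.89 -1.21 -0.086 | end [ 0.4    -0.38    0.3     2.5996]
0.44 4.49 0.4 -0.074; 0.1 4.5 0.4 -0.074; -0.23 4.51 0.4 -0.074; -0.56 4.47 0.4 -0.074; -0.89 4.42 0.4 -0.074; -1.21 4.34 0.4 -0.074; -1.53 4.24 0.4 -0.074; -1.84 4.12 0.4 -0.074; -2.14 3.96 0.4 -0.074; -2.43 3.8 0.4 -0.074 | end [0.594  0.027  0.26   3.3396]
```

Things that could be taken for the dead pack in the scene picture:
- black pack in the grey charger, (282,195)
- pink look-alikes, (239,190) and (255,225)
- tall rack pack, (232,260)
- short rack pack, (222,243)

By the description the target is the black one in the charger. The crop shows it standing there. The side crop shows that the rack pack at side pixel (275,160) is the tall one.

Request:
{"fn": "apply_moves", "kwargs": {
  "deltas": "2.3 3.14 -1.21 -0.086; 2.01 3.32 -1.21 -0.087; 1.72 3.49 -1.22 -0.086; 1.42 3.62 -1.21 -0.086; 1.1 3.73 -1.21 -0.087; 0.77 3.81 -1.21 -0.086; 0.44 3.86 -1.21 -0.086; 0.11 3.89 -1.21 -0.086",
  "gripper": -1
}}

```text
t: 2.2
eef_pos: [0.4006, -0.3788, 0.3006]
ee_rot: [3.142, 0.001, 2.602]
force: [-0.0, -0.0, 0.3]
width: 0.0876
```

Request:
{"fn": "apply_moves", "kwargs": {
  "deltas": "0.44 4.49 0.4 -0.074; 0.1 4.5 0.4 -0.074; -0.23 4.51 0.4 -0.074; -0.56 4.47 0.4 -0.074; -0.89 4.42 0.4 -0.074; -1.21 4.34 0.4 -0.074; -1.53 4.24 0.4 -0.074; -1.84 4.12 0.4 -0.074; -2.14 3.96 0.4 -0.074; -2.43 3.8 0.4 -0.074"
}}

```text
t: 3.45
eef_pos: [0.5945, 0.0284, 0.2601]
ee_rot: [-3.142, 0.001, -2.941]
force: [0.7, -0.5, 0.8]
width: 0.0875
```

Request:
{"fn": "apply_moves", "kwargs": {
  "deltas": "0 0 0 0; 0 0 0 0; 0 0 0 0"
}}

```text
t: 3.82
eef_pos: [0.5937, 0.0262, 0.2604]
ee_rot: [3.142, 0.001, -2.945]
force: [0.4, 0.5, 0.7]
width: 0.0874
```

```bash
python3 - <<'E'
from h import *
from station import viewer
f=viewer.grab_frame("wrist"); pickle.dump(f,open('w1.pkl','wb'))
s,p=pose(); print(s['t'],np.round(p,4),s['ee_rot'],s['force'])
cv2.imwrite('pics/w1.png',cv2.cvtColor(f["image"],cv2.COLOR_RGB2BGR))
q=[.5942,.0271,.2002]
D=[[-.025,.023,.135],[.025,.023,.135],[.025,-.023,.135],[-.025,-.023,.135]]
C=[[-.0675,.0525,.06],[-.0675,-.0525,.06],[.0675,-.0525,.06],[.0675,.0525,.06]]
print(projw(f,place(q,D)).round(1).tolist(),projw(f,place(q,C)).round(1).tolist())
E
```

```text
3.875 [0.5937 0.0261 0.2604 3.3383] [ 3.14154877e+00  6.29572826e-04 -2.94486260e+00] [ 0.54975132 -0.13948909 -0.50439643]
[[278.8, 201.7], [232.4, 201.8], [231.5, 159.4], [279.5, 159.3]] [[305.2, 206.7], [307.7, 128.6], [202.9, 128.8], [205.8, 206.9]]
```

View pics/w1.png

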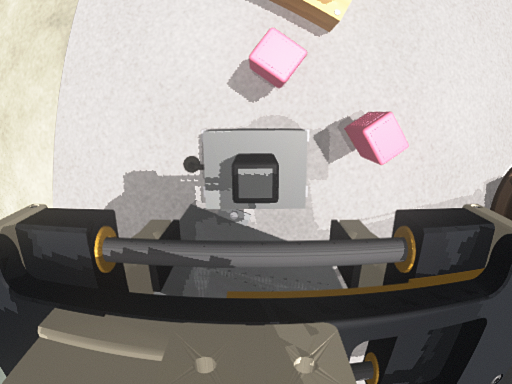

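The wrist picture shows the charger at columns 204–307, rows 129–207, with the dead pack at about (256,180). Both match the fit to about a pixel. Descending.

Request:
{"fn": "apply_moves", "kwargs": {
  "deltas": "0 0.1 2.6 0; 0 0 2.6 0; 0 0 2.6 0; 0 0 2.6 0; 0 0 2.6 0; 0 0 1.6 0; 0 0 1 0; 0 0 0 0"
}}

```text
t: 4.88
eef_pos: [0.5937, 0.0277, 0.1038]
ee_rot: [-3.141, -0.001, -2.944]
force: [0.2, 0.1, 0.6]
width: 0.0876
```

Request:
{"fn": "apply_moves", "kwargs": {
  "deltas": "0 0 0 0; 0 0 0 0; 0 0 0 0; 0 0 0 0; 0 0 0 0; 0 0 0 0",
  "gripper": 1,
  "squeeze": 30
}}

```text
t: 5.62
eef_pos: [0.5936, 0.0279, 0.1041]
ee_rot: [-3.142, -0.0, -2.944]
force: [-1.7, 0.7, 1.6]
width: 0.0494
```

```bash
python3 - <<'E'
from h import *
from station import viewer
s,p=pose(); print(s['t'],np.round(p,4),s['width'],s['force'])
f=viewer.grab_frame("side");cv2.imwrite('pics/s1.png',cv2.resize(cv2.cvtColor(f["image"],cv2.COLOR_RGB2BGR)[120:300,120:320],None,fx=3,fy=3))
E
```

```text
5.625 [0.5936 0.0279 0.1041 3.3397] 0.049382463326385864 [-1.69975498  0.65977078  1.61664629]
```

View pics/s1.png

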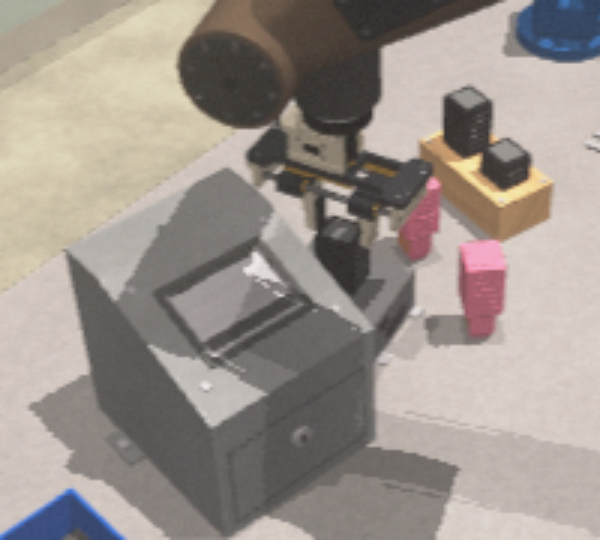

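```bash
python3 - <<'E'
from h import *
s,p=pose()
p=[.5936,.0279,.1041,3.3397]
p=rows(p,[.5936,.0279,.364,3.3397],7)
p=rows(p,[.5505,.2364,.364,4.531],8)
E
```

```text
-0 0 -3.71 -0; -0 0 -3.72 -0; -0 0 -3.71 -0; -0 0 -3.71 -0; -0 0 -3.71 -0; -0 0 -3.72 -0; -0 0 -3.71 -0 | end [0.5936 0.0279 0.364  3.3397]
0.02 2.66 -0 -0.149; -0.38 2.63 -0 -0.149; -0.77 2.55 -0 -0.149; -1.14 2.41 0 -0.149; -1.48 2.21 0 -0.149; -1.79 1.97 0 -0.148; -2.07 1.68 0 -0.149; -2.29 1.35 0 -0.149 | end [0.5505 0.2364 0.364  4.5307]
```

Request:
{"fn": "apply_moves", "kwargs": {
  "deltas": "0 0 -1 0; 0 0 -2.5 0; 0 0 -4 0; 0 0 -5 0; 0 0 -5 0; 0 0 -5 0; 0 0 -3.5 0; 0 0 0 0"
}}

```text
t: 6.68
eef_pos: [0.5947, 0.0281, 0.3672]
ee_rot: [3.141, 0.005, -2.944]
force: [0.7, 0.8, -4.6]
width: 0.0499
```

```bash
python3 - <<'E'
from h import *
from station import viewer
s,p=pose(); print(s['t'],np.round(p,4),s['width'],s['force'])
p=rows(p,[.5505,.2364,.364,4.531],8)
for n in ["side","wrist"]:
    f=viewer.grab_frame(n);cv2.imwrite(f'pics/{n}2.png',cv2.cvtColor(f["image"],cv2.COLOR_RGB2BGR)); pickle.dump(f,open(f'{n}2.pkl','wb'))
E
```

```text
6.675 [0.5947 0.0281 0.3672 3.3395] 0.04989404835858767 [ 0.69662668  0.822221   -4.58273785]
0.03 2.66 0.04 -0.149; -0.37 2.64 0.04 -0.149; -0.75 2.55 0.04 -0.149; -1.12 2.41 0.04 -0.149; -1.47 2.22 0.04 -0.149; -1.79 1.98 0.04 -0.149; -2.05 1.69 0.04 -0.149; -2.29 1.37 0.04 -0.148 | end [0.5505 0.2365 0.364  4.5305]
```

View pics/side2.png

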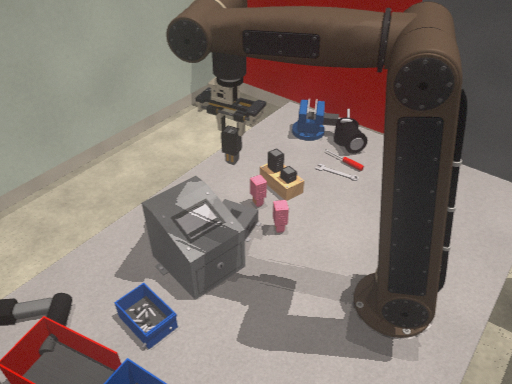

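View pics/wrist2.png

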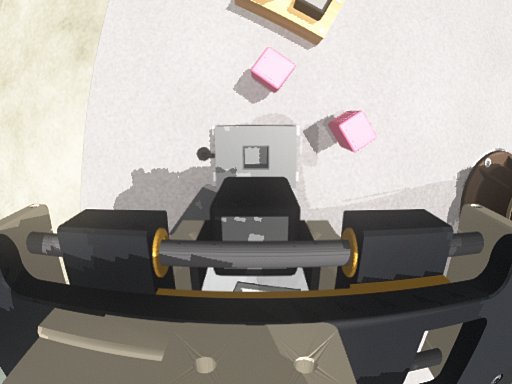

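The pack is out of the charger. The side picture shows it hanging at (232,140), and the wrist picture shows the empty well at (256,156). Moving over the inlet.

Request:
{"fn": "apply_moves", "kwargs": {
  "deltas": "0.03 2.66 0.04 -0.149; -0.37 2.64 0.04 -0.149; -0.75 2.55 0.04 -0.149; -1.12 2.41 0.04 -0.149; -1.47 2.22 0.04 -0.149; -1.79 1.98 0.04 -0.149; -2.05 1.69 0.04 -0.149; -2.29 1.37 0.04 -0.148; 0 0 0 0; 0 0 0 0"
}}

```text
t: 8.02
eef_pos: [0.5491, 0.236, 0.3593]
ee_rot: [3.14, -0.002, -1.754]
force: [0.5, 0.2, -4.4]
width: 0.0496
```

```bash
python3 - <<'E'
from h import *
from station import viewer
s,p=pose(); print(s['t'],np.round(p,4),s['width'],s['force'])
c,sn=np.cos(np.radians(20)),np.sin(np.radians(20))
I=[[-.026+a*c,b,.204+a*sn] for a,b in ((-.04,.055),(-.04,-.055),(.04,-.055),(.04,.055))]
q=[.5795,.231,-.1814]
for n,fn in [("side",proj),("scene",proj),("wrist",projw)]:
    f=viewer.grab_frame(n);cv2.imwrite(f'pics/{n}3.png',cv2.cvtColor(f["image"],cv2.COLOR_RGB2BGR)); pickle.dump(f,open(f'{n}3.pkl','wb'))
    print(n,fn(f,place(q,I)).round(1).tolist())
im=cv2.imread('pics/scene3.png')[60:210,220:390]; cv2.imwrite('pics/scene3c.png',cv2.resize(im,None,fx=4,fy=4,interpolation=2))
im=cv2.imread('pics/side3.png')[100:300,120:270]; cv2.imwrite('pics/side3c.png',cv2.resize(im,None,fx=3,fy=3,interpolation=2))
f=pickle.load(open('wrist2.pkl','rb'))
W=[[-.02,.018,.06],[-.02,-.018,.06],[.02,-.018,.06],[.02,.018,.06]]
C=[[-.0675,.0525,.06],[-.0675,-.0525,.06],[.0675,-.0525,.06],[.0675,.0525,.06]]
print('well pred',projw(f,place([.5942,.0271,.2002],W)).round(1).tolist(),projw(f,place([.5942,.0271,.2002],C)).round(1).tolist())
im=cv2.cvtColor(f["image"],cv2.COLOR_RGB2BGR)[110:190,200:310]; cv2.imwrite('pics/well.png',cv2.resize(im,None,fx=6,fy=6,interpolation=2))
E
```

```text
8.025 [0.5491 0.236  0.3593 4.5295] 0.049556874865097675 [ 0.52586304  0.2230579  -4.39485658]
side [[191.2, 239.1], [221.0, 221.5], [205.1, 202.4], [175.2, 218.9]]
scene [[316.4, 128.7], [293.7, 143.0], [307.7, 152.4], [330.8, 137.4]]
wrist [[209.9, 200.0], [298.8, 199.8], [304.4, 140.9], [204.1, 141.0]]
well pred [[267.9, 166.7], [268.0, 145.1], [243.6, 145.1], [243.8, 166.7]] [[295.7, 186.9], [297.2, 124.5], [214.4, 124.5], [215.9, 187.0]]
```

View pics/scene3c.png

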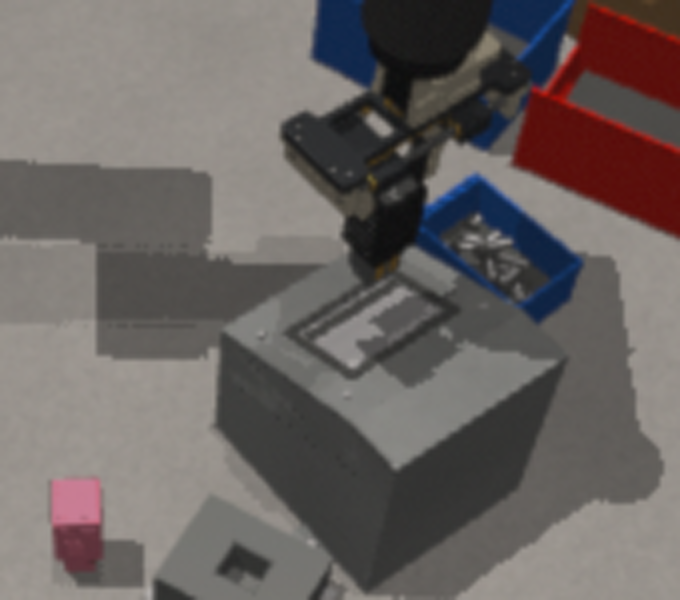

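View pics/side3c.png

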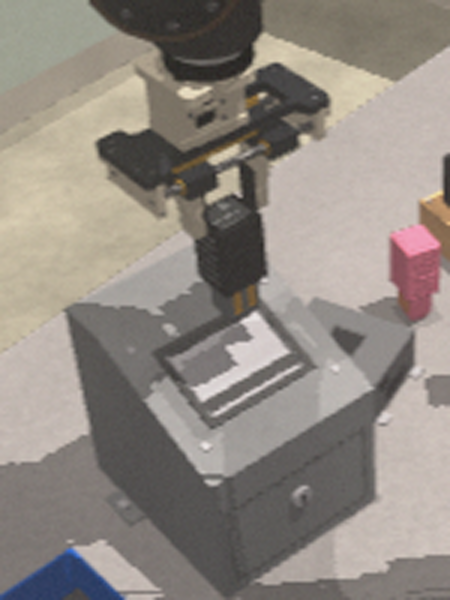

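View pics/wrist3.png

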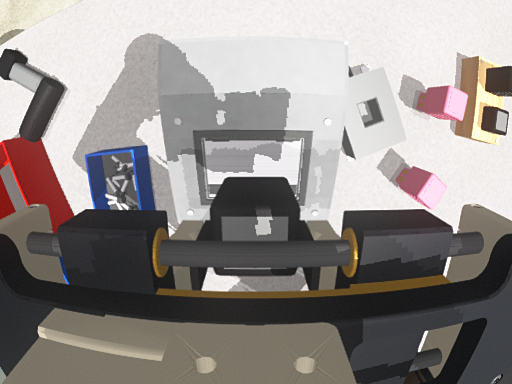

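View pics/well.png

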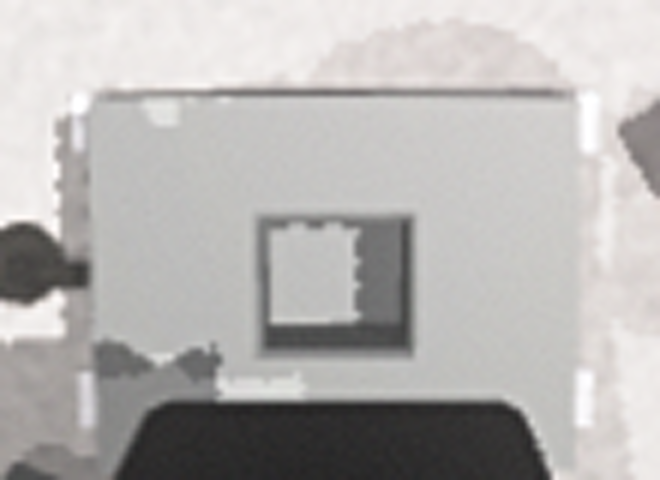

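In the wrist picture the inlet frame is centred at (253,~165), against 254 predicted. The pack is centred at column 255, so it is lined up. Descending through the flap.

Request:
{"fn": "apply_moves", "kwargs": {
  "deltas": "-0.05 -0.1 2 0; 0 0 2 0; 0 0 2 0; 0 0 2 0; 0 0 2 0; 0 0 2 0; 0 0 1.5 0; 0 0 1.5 0; 0 0 0 0",
  "squeeze": 40
}}

```text
t: 9.3
eef_pos: [0.5498, 0.2361, 0.2093]
ee_rot: [3.14, -0.002, -1.753]
force: [-0.9, -0.0, -3.8]
width: 0.0496
```

```bash
python3 - <<'E'
from h import *
from station import viewer
s,p=pose(); print(s['t'],np.round(p,4),s['width'],s['force'],s['moment'])
for n,fn in [("side",proj),("scene",proj)]:
    f=viewer.grab_frame(n);cv2.imwrite(f'pics/{n}4.png',cv2.cvtColor(f["image"],cv2.COLOR_RGB2BGR))
a=cv2.resize(cv2.imread('pics/scene4.png')[80:210,240:370],None,fx=3,fy=3,interpolation=2)
b=cv2.resize(cv2.imread('pics/side4.png')[130:260,130:260],None,fx=3,fy=3,interpolation=2); cv2.imwrite('pics/c4.png',np.hstack([a,b]))
E
```

```text
9.3 [0.5498 0.2361 0.2093 4.5301] 0.049629256345446425 [-0.92940622 -0.01774905 -3.78355675] [-0.0665868   0.49791159 -0.05102313]
```

View pics/c4.png

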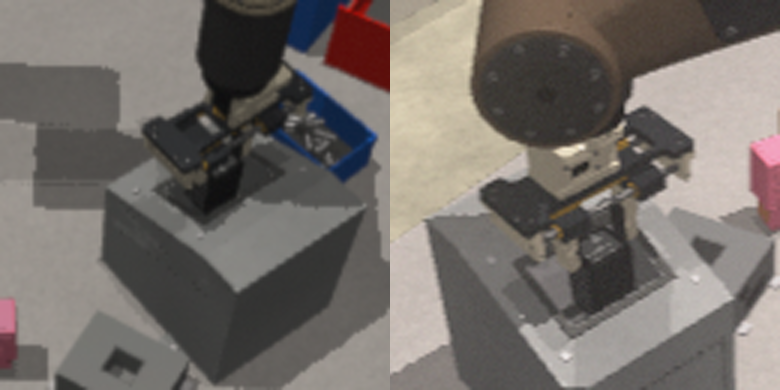

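Request:
{"fn": "apply_moves", "kwargs": {
  "deltas": "0 0 1 0; 0 0 1 0; 0 0 1 0; 0 0 1 0; 0 0 0.6 0; 0 0 0 0"
}}

```text
t: 10.15
eef_pos: [0.5502, 0.2364, 0.164]
ee_rot: [3.141, -0.001, -1.753]
force: [-0.9, 1.0, -4.8]
width: 0.0492
```

```bash
python3 - <<'E'
from h import *
from station import viewer
s,p=pose(); print(s['t'],np.round(p,4),s['width'],s['force'],s['moment'])
for n,fn in [("side",proj),("scene",proj)]:
    f=viewer.grab_frame(n);cv2.imwrite(f'pics/{n}5.png',cv2.cvtColor(f["image"],cv2.COLOR_RGB2BGR))
a=cv2.resize(cv2.imread('pics/scene5.png')[80:210,240:370],None,fx=3,fy=3,interpolation=2)
b=cv2.resize(cv2.imread('pics/side5.png')[130:260,130:260],None,fx=3,fy=3,interpolation=2); cv2.imwrite('pics/c5.png',np.hstack([a,b]))
E
```

```text
10.15 [0.5502 0.2364 0.164  4.5305] 0.04921806511299661 [-0.90616805  1.01263399 -4.75738208] [-0.06227467  0.42898687 -0.03996581]
```

View pics/c5.png

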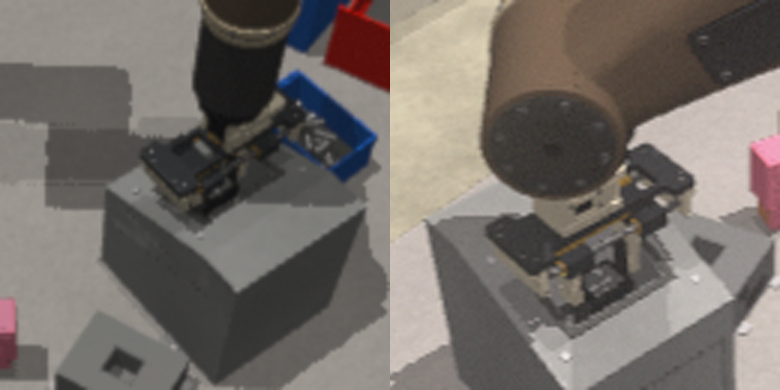

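Request:
{"fn": "apply_moves", "kwargs": {
  "deltas": "0 0 0 0; 0 0 0 0; 0 0 0 0; 0 0 0 0",
  "gripper": -0.3
}}

```text
t: 10.75
eef_pos: [0.5509, 0.2368, 0.1652]
ee_rot: [-3.141, 0.001, -1.753]
force: [-0.1, 0.2, 0.9]
width: 0.0572
```

```bash
python3 - <<'E'
from h import *
from station import viewer
s,p=pose(); print(s['t'],np.round(p,4),s['width'],s['force'],s['moment'])
for n,fn in [("side",proj),("wrist",proj)]:
    f=viewer.grab_frame(n);cv2.imwrite(f'pics/{n}6.png',cv2.cvtColor(f["image"],cv2.COLOR_RGB2BGR))
a=cv2.resize(cv2.imread('pics/wrist6.png')[120:300,170:350],None,fx=2,fy=2,interpolation=2)
b=cv2.resize(cv2.imread('pics/side6.png')[130:250,130:250],None,fx=3,fy=3,interpolation=2); cv2.imwrite('pics/c6.png',np.hstack([a,b]))
E
```

```text
10.75 [0.5509 0.2368 0.1652 4.5307] 0.05721934135441078 [-0.09401304  0.16409923  0.90223999] [-0.03793828  0.15645892 -0.02714268]
```

View pics/c6.png

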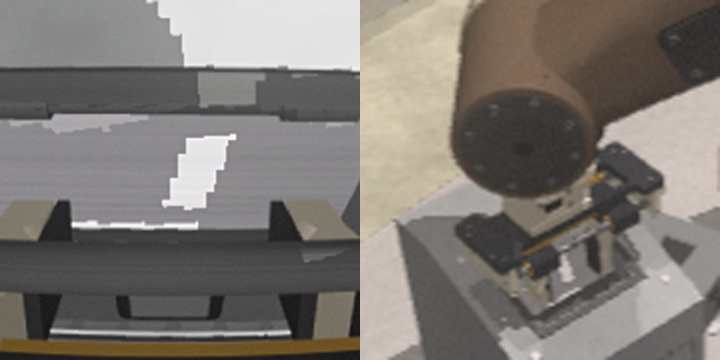

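The weight is off the wrist and the pack has dropped. Lifting out.

Request:
{"fn": "apply_moves", "kwargs": {
  "deltas": "0 0 -1.5 0; 0 0 -2 0; 0 0 -3 0; 0 0 -4 0; 0 0 -4 0; 0 0 0 0; 0 0 0 0"
}}

```text
t: 11.72
eef_pos: [0.5503, 0.2366, 0.3101]
ee_rot: [3.142, 0.001, -1.753]
force: [0.4, -0.7, 0.2]
width: 0.057
```

```bash
python3 - <<'E'
from h import *
from station import viewer
s,p=pose(); print(s['t'],np.round(p,4),s['width'],s['force'],s['moment'])
p=rows(p,[.62,.02,.31,3.55],7)
p=rows(p,[.6314,-.2697,.27,2.857],8)
for n,fn in [("side",proj),("wrist",proj)]:
    f=viewer.grab_frame(n);cv2.imwrite(f'pics/{n}7.png',cv2.cvtColor(f["image"],cv2.COLOR_RGB2BGR))
a=cv2.resize(cv2.imread('pics/wrist7.png')[60:240,170:350],None,fx=2,fy=2,interpolation=2)
b=cv2.resize(cv2.imread('pics/side7.png')[130:250,130:250],None,fx=3,fy=3,interpolation=2); cv2.imwrite('pics/c7.png',np.hstack([a,b]))
E
```

```text
11.725 [0.5503 0.2366 0.3101 4.5305] 0.057000413988648094 [ 0.35381098 -0.74074451  0.21392897] [-0.0808193   0.16478509  0.05262694]
2.86 -1.54 0 0.14; 2.62 -1.92 0 0.14; 2.33 -2.27 0 0.14; 1.99 -2.57 0.01 0.14; 1.6 -2.83 -0 0.14; 1.2 -3.02 -0 0.14; 0.77 -3.16 0 0.141 | end [0.62   0.02   0.31   3.5495]
1.31 -3.38 0.5 0.087; 1 -3.48 0.5 0.086; 0.71 -3.56 0.5 0.087; 0.39 -3.6 0.5 0.086; 0.08 -3.62 0.5 0.087; -0.23 -3.62 0.5 0.086; -0.54 -3.58 0.5 0.087; -0.85 -3.52 0.5 0.087 | end [ 0.6314 -0.2697  0.27    2.8565]
```

View pics/c7.png

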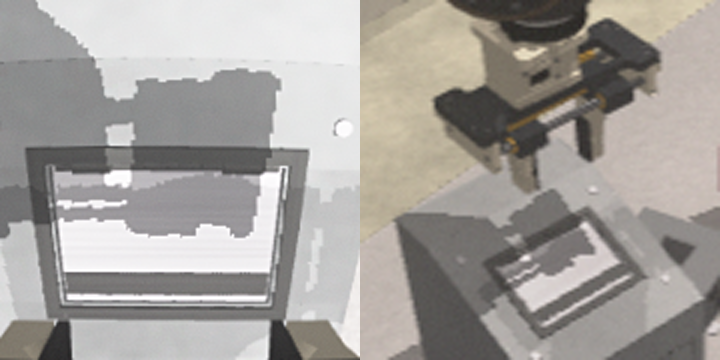

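The flap lies shut in its frame in both pictures, and the inlet is empty. Going to the rack with the jaws part open.

Request:
{"fn": "apply_moves", "kwargs": {
  "deltas": "2.86 -1.54 0 0.14; 2.62 -1.92 0 0.14; 2.33 -2.27 0 0.14; 1.99 -2.57 0.01 0.14; 1.6 -2.83 0 0.14; 1.2 -3.02 0 0.14; 0.77 -3.16 0 0.141",
  "gripper": -0.5
}}

```text
t: 12.7
eef_pos: [0.6201, 0.0189, 0.3086]
ee_rot: [3.141, -0.002, -2.738]
force: [-0.0, -0.8, -0.3]
width: 0.0658
```

Request:
{"fn": "apply_moves", "kwargs": {
  "deltas": "1.31 -3.38 0.5 0.087; 1 -3.48 0.5 0.086; 0.71 -3.56 0.5 0.087; 0.39 -3.6 0.5 0.086; 0.08 -3.62 0.5 0.087; -0.23 -3.62 0.5 0.086; -0.54 -3.58 0.5 0.087; -0.85 -3.52 0.5 0.087; 0 0 0 0; 0 0 0 0"
}}

```text
t: 13.95
eef_pos: [0.6313, -0.2695, 0.2688]
ee_rot: [-3.141, -0.002, 2.857]
force: [0.5, 0.6, -0.3]
width: 0.0655
```

```bash
python3 - <<'E'
from h import *
from station import viewer
s,p=pose(); print(s['t'],np.round(p,4),s['width'],s['force'])
f=viewer.grab_frame("wrist");cv2.imwrite('pics/w8.png',cv2.cvtColor(f["image"],cv2.COLOR_RGB2BGR));pickle.dump(f,open('w8.pkl','wb'))
k=[.593,-.2585,-.2849]
R=[[-.085,.043,.06],[-.085,-.043,.06],[.085,-.043,.06],[.085,.043,.06]]
print('rack',projw(f,place(k,R)).round(1).tolist())
D=[[.04+a,b,.135] for a,b in ((-.025,.023),(.025,.023),(.025,-.023),(-.025,-.023))]
print('spare',projw(f,place(k,D)).round(1).tolist())
E
```

```text
13.95 [ 0.6313 -0.2695  0.2688  2.8568] 0.06546339992035476 [ 0.48061628  0.56604857 -0.31562397]
rack [[344.2, 197.1], [347.9, 135.7], [221.0, 133.9], [222.4, 197.2]]
spare [[278.2, 198.1], [232.8, 198.1], [232.2, 156.6], [279.0, 156.7]]
```

View pics/w8.png

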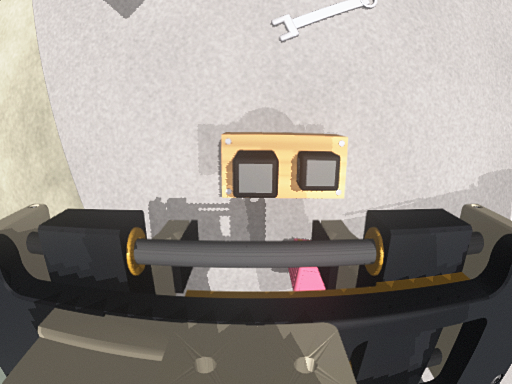

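The wrist picture shows the rack at columns 221–347, as predicted. The tall pack (256,175) is between the jaws, and the short pack is at (319,170). Descending on the tall one.

Request:
{"fn": "apply_moves", "kwargs": {
  "deltas": "0 0 2.6 0; 0 0 2.6 0; 0 0 2.6 0; 0 0 2.6 0; 0 0 2.5 0; 0 0 2 0; 0 0 1.5 0; 0 0 0 0"
}}

```text
t: 15.0
eef_pos: [0.6311, -0.2688, 0.1047]
ee_rot: [-3.141, -0.002, 2.858]
force: [1.1, 1.3, -0.0]
width: 0.0656
```

Request:
{"fn": "apply_moves", "kwargs": {
  "deltas": "0 0 0 0; 0 0 0 0; 0 0 0 0; 0 0 0 0; 0 0 0 0",
  "gripper": 1,
  "squeeze": 40
}}

```text
t: 15.62
eef_pos: [0.6318, -0.2697, 0.1067]
ee_rot: [-3.142, 0.001, 2.857]
force: [-2.5, 1.7, 5.9]
width: 0.0494
```

```bash
python3 - <<'E'
from h import *
from station import viewer
s,p=pose(); print(s['t'],np.round(p,4),s['width'],s['force'])
f=viewer.grab_frame("wrist");cv2.imwrite('pics/w9.png',cv2.cvtColor(f["image"],cv2.COLOR_RGB2BGR));pickle.dump(f,open('w9.pkl','wb'))
E
```

```text
15.625 [ 0.6318 -0.2697  0.1067  2.8567] 0.04938693139841091 [-2.53627221  1.73315993  5.94640609]
```

View pics/w9.png

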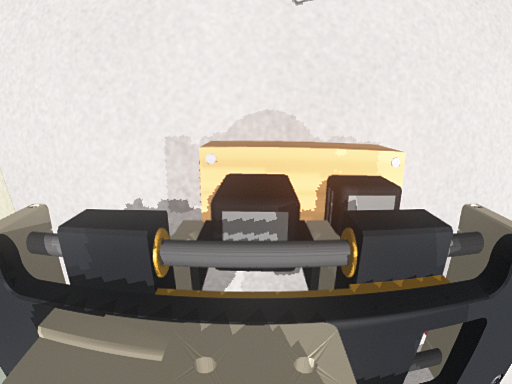

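Request:
{"fn": "apply_moves", "kwargs": {
  "deltas": "0 0 -0.5 0; 0 0 -1 0; 0 0 -1.5 0; 0 0 -3 0; 0 0 -4 0; 0 0 -4 0; 0 0 -3 0; 0 0 0 0; 0 0 0 0"
}}

```text
t: 16.8
eef_pos: [0.6311, -0.2693, 0.2749]
ee_rot: [3.141, -0.001, 2.856]
force: [-0.3, 0.8, -4.4]
width: 0.049
```

```bash
python3 - <<'E'
from h import *
from station import viewer
s,p=pose(); print(s['t'],np.round(p,4),s['width'],s['force'],s['ee_rot'])
p=rows(p,[.5942,.0271,.28,3.3418],10)
for n,fn in [("side",proj),("wrist",proj)]:
    f=viewer.grab_frame(n);cv2.imwrite(f'pics/{n}10.png',cv2.cvtColor(f["image"],cv2.COLOR_RGB2BGR));pickle.dump(f,open(f'{n}10.pkl','wb'))
a=cv2.resize(cv2.imread('pics/wrist10.png')[120:300,160:360],None,fx=2,fy=2,interpolation=2)
b=cv2.resize(cv2.imread('pics/side10.png')[80:200,200:330],None,fx=3,fy=3,interpolation=2); cv2.imwrite('pics/c10.png',np.hstack([a,b]))
E
```

```text
16.8 [ 0.6311 -0.2693  0.2749  2.8564] 0.04900411449426648 [-0.32464733  0.83136014 -4.40557604] [ 3.14099006e+00 -1.04040010e-03  2.85644048e+00]
1.19 2.74 -0.05 -0.049; 1.05 2.79 -0.05 -0.048; 0.92 2.85 -0.05 -0.049; 0.77 2.88 -0.05 -0.048; 0.64 2.92 -0.06 -0.049; 0.5 2.94 -0.05 -0.048; 0.35 2.97 -0.05 -0.049; 0.2 2.98 -0.05 -0.048; 0.07 2.99 -0.05 -0.049; -0.09 2.98 -0.05 -0.048 | end [0.5942 0.0271 0.28   3.3414]
```

View pics/c10.png

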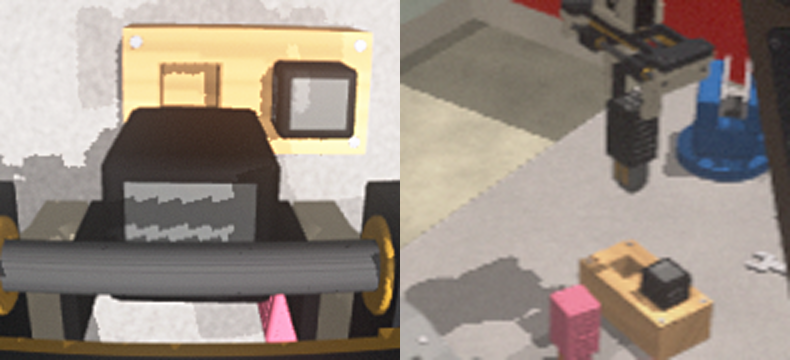

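The spare hangs straight in the grip and the short pack is still in its well. Carrying the spare over the charger.

Request:
{"fn": "apply_moves", "kwargs": {
  "deltas": "1.19 2.74 -0.05 -0.049; 1.05 2.79 -0.05 -0.048; 0.92 2.85 -0.05 -0.049; 0.77 2.88 -0.05 -0.048; 0.64 2.92 -0.06 -0.049; 0.5 2.94 -0.05 -0.048; 0.35 2.97 -0.05 -0.049; 0.2 2.98 -0.05 -0.048; 0.07 2.99 -0.05 -0.049; -0.09 2.98 -0.05 -0.048"
}}

```text
t: 18.15
eef_pos: [0.594, 0.0276, 0.2796]
ee_rot: [-3.141, -0.002, -2.94]
force: [0.5, -0.8, -3.9]
width: 0.0496
```

Request:
{"fn": "apply_moves", "kwargs": {
  "deltas": "0 0 0 0; 0 0 2.5 0; 0 0 2.5 0; 0 0 2.5 0; 0 0 1.5 0; 0 0 0.8 0; 0 0 0 0; 0 0 0 0"
}}

```text
t: 19.15
eef_pos: [0.5953, 0.0268, 0.1837]
ee_rot: [-3.142, 0.001, -2.942]
force: [-0.7, -0.4, -3.1]
width: 0.0495
```

```bash
python3 - <<'E'
from h import *
from station import viewer
s,p=pose(); print(s['t'],np.round(p,4),s['width'],s['force'],s['ee_rot'])
t=p
for n,fn in [("side",proj),("scene",proj),("wrist",projw)]:
    f=viewer.grab_frame(n);cv2.imwrite(f'pics/{n}11.png',cv2.cvtColor(f["image"],cv2.COLOR_RGB2BGR));pickle.dump(f,open(f'{n}11.pkl','wb'))
    W=[[-.02,.018,.06],[-.02,-.018,.06],[.02,-.018,.06],[.02,.018,.06]]
    zb=t[2]-.0917
    P=[[-.017,-.015,zb+.012],[.017,-.015,zb+.012],[-.012,-.01,zb],[.012,-.01,zb],[-.025,-.023,zb+.045],[.025,-.023,zb+.045],[-.025,-.023,zb+.12],[.025,-.023,zb+.12]]
    print(n,'well',fn(f,place([.5942,.0271,.2002],W)).round(1).tolist(),'pack',fn(f,place([t[0],t[1],.2],P)).round(1).tolist())
a=cv2.resize(cv2.imread('pics/scene11.png')[140:240,230:330],None,fx=4,fy=4,interpolation=2)
b=cv2.resize(cv2.imread('pics/side11.png')[150:250,190:290],None,fx=4,fy=4,interpolation=2); cv2.imwrite('pics/c11.png',np.hstack([a,b]))
E
```

```text
19.15 [0.5953 0.0268 0.1837 3.3417] 0.049461864358322664 [-0.74156856 -0.3962894  -3.08551931] [-3.14150168e+00  1.43673667e-03 -2.94150632e+00]
side well [[236.5, 217.6], [241.3, 211.3], [231.2, 207.9], [226.3, 214.1]] pack [[239.7, 202.0], [231.0, 199.1], [237.8, 205.0], [231.7, 203.0], [242.7, 194.0], [229.8, 189.8], [242.4, 176.6], [229.1, 172.5]]
scene well [[278.6, 195.9], [273.8, 203.1], [283.1, 208.1], [287.8, 200.8]] pack [[275.6, 197.6], [283.6, 201.9], [277.3, 198.7], [282.9, 201.8], [272.9, 193.9], [285.0, 200.4], [273.6, 183.5], [286.3, 190.2]]
wrist well [[275.9, 197.4], [276.5, 164.0], [238.0, 164.0], [238.4, 197.4]] pack [[275.4, 174.6], [237.5, 174.6], [269.2, 177.3], [243.6, 177.3], [288.5, 172.9], [224.7, 172.8], [303.6, 199.5], [210.9, 199.3]]
```

View pics/c11.png

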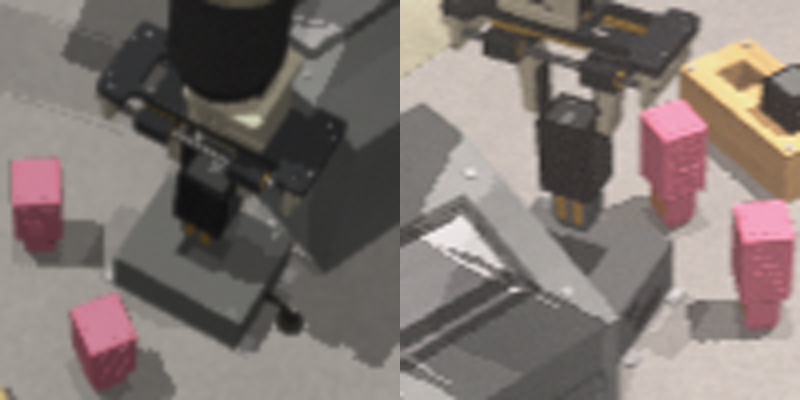

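View pics/wrist11.png

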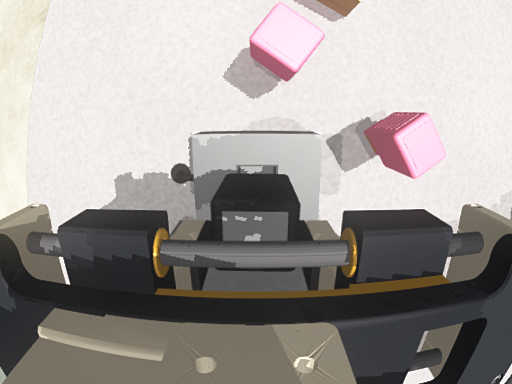

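```bash
python3 - <<'E'
import cv2
im=cv2.imread('pics/wrist11.png')[120:190,180:330]; cv2.imwrite('pics/w11c.png',cv2.resize(im,None,fx=5,fy=5,interpolation=cv2.INTER_NEAREST))
E
```

```text
(no output)
```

View pics/w11c.png

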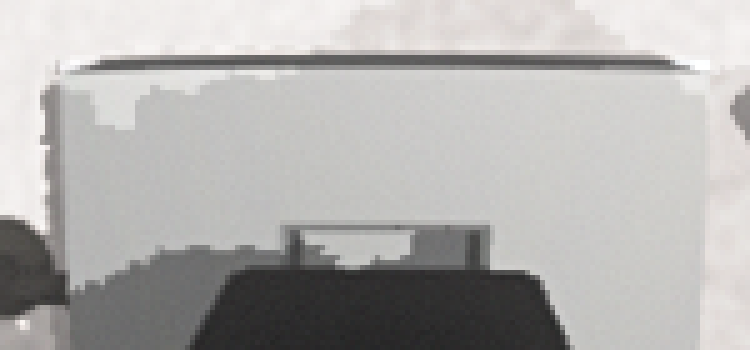

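The well rim (columns 236–279, row 165) and the pack (centre column 257) line up to about 1 mm. Lowering in stages.

Request:
{"fn": "apply_moves", "kwargs": {
  "deltas": "0 0 1 0; 0 0 1 0; 0 0 1 0; 0 0 0.8 0; 0 0 0.8 0; 0 0 0.5 0; 0 0 0 0"
}}

```text
t: 20.18
eef_pos: [0.5945, 0.0267, 0.1313]
ee_rot: [-3.142, -0.001, -2.942]
force: [-0.2, -0.4, -3.5]
width: 0.0488
```

Request:
{"fn": "apply_moves", "kwargs": {
  "deltas": "0 0 0.6 0; 0 0 0.6 0; 0 0 0.4 0; 0 0 0.4 0; 0 0 0.2 0; 0 0 0.1 0; 0 0 0 0"
}}

```text
t: 21.05
eef_pos: [0.5947, 0.0268, 0.1088]
ee_rot: [-3.142, 0.0, -2.942]
force: [0.6, -0.0, -3.2]
width: 0.049
```

```bash
python3 - <<'E'
from h import *
from station import viewer
s,p=pose(); print(s['t'],np.round(p,4),s['width'],s['force'],s['ee_rot'])
for n in ["side","scene"]:
    f=viewer.grab_frame(n);cv2.imwrite(f'pics/{n}12.png',cv2.cvtColor(f["image"],cv2.COLOR_RGB2BGR))
a=cv2.resize(cv2.imread('pics/scene12.png')[140:240,230:330],None,fx=4,fy=4,interpolation=2)
b=cv2.resize(cv2.imread('pics/side12.png')[150:250,190:290],None,fx=4,fy=4,interpolation=2); cv2.imwrite('pics/c12.png',np.hstack([a,b]))
E
```

```text
21.05 [0.5947 0.0268 0.1088 3.3416] 0.04897403354432712 [ 0.59502724 -0.03904281 -3.23291398] [-3.14158669e+00  1.54201620e-05 -2.94157296e+00]
```

View pics/c12.png

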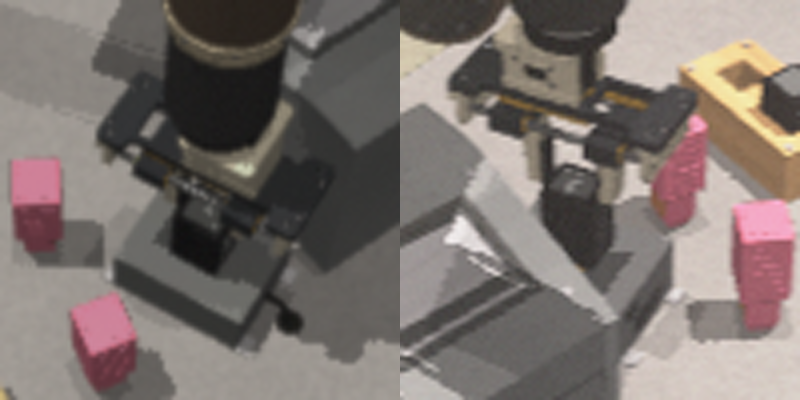

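Request:
{"fn": "apply_moves", "kwargs": {
  "deltas": "0 0 0.1 0; 0 0 0.1 0; 0 0 0 0; 0 0 0 0"
}}

```text
t: 21.65
eef_pos: [0.5948, 0.0268, 0.1069]
ee_rot: [3.142, 0.0, -2.942]
force: [-0.1, 1.6, -2.9]
width: 0.049
```

Request:
{"fn": "apply_moves", "kwargs": {
  "deltas": "0 0 0.1 0; 0 0 0.1 0; 0 0 0 0; 0 0 0 0"
}}

```text
t: 22.15
eef_pos: [0.5949, 0.0268, 0.1066]
ee_rot: [-3.141, 0.001, -2.941]
force: [-6.3, 2.1, 12.0]
width: 0.0489
```

The pack met the charger at TCP z 0.1066, where 0.1067 was expected for seated. Easing the pressure and releasing.

Request:
{"fn": "apply_moves", "kwargs": {
  "deltas": "0 0 -0.1 0; 0 0 0 0"
}}

```text
t: 22.4
eef_pos: [0.5949, 0.0268, 0.1067]
ee_rot: [-3.142, 0.001, -2.941]
force: [-4.4, 2.0, 6.8]
width: 0.0493
```

Request:
{"fn": "apply_moves", "kwargs": {
  "deltas": "0 0 0 0; 0 0 0 0; 0 0 0 0; 0 0 0 0",
  "gripper": -0.7
}}

```text
t: 22.9
eef_pos: [0.5947, 0.0267, 0.1056]
ee_rot: [-3.142, -0.0, -2.942]
force: [0.1, 0.8, 0.3]
width: 0.0744
```

Request:
{"fn": "apply_moves", "kwargs": {
  "deltas": "0 0 -1 0; 0 0 -2 0; 0 0 -3 0; 0 0 -4 0; 0 0 -5 0; 0 0 -4 0; 0 0 0 0; 0 0 0 0"
}}

```text
t: 23.9
eef_pos: [0.5944, 0.0268, 0.2959]
ee_rot: [3.141, 0.0, -2.942]
force: [0.2, 0.3, -1.0]
width: 0.0745
```

```bash
python3 - <<'E'
from h import *
from station import viewer
s,p=pose(); print(s['t'],np.round(p,4),s['width'],s['force'],s['ee_rot'])
D=[[a,b,.135] for a,b in ((-.025,.023),(.025,.023),(.025,-.023),(-.025,-.023))]
for n,fn in [("side",proj),("scene",proj),("wrist",projw)]:
    f=viewer.grab_frame(n);cv2.imwrite(f'pics/{n}13.png',cv2.cvtColor(f["image"],cv2.COLOR_RGB2BGR))
    print(n,fn(f,place([.5945,.027,.2],D)).round(1).tolist())
a=cv2.resize(cv2.imread('pics/scene13.png')[130:230,230:330],None,fx=4,fy=4,interpolation=2)
b=cv2.resize(cv2.imread('pics/side13.png')[150:250,190:290],None,fx=4,fy=4,interpolation=2); cv2.imwrite('pics/c13.png',np.hstack([a,b]))
E
```

```text
23.9 [0.5944 0.0268 0.2959 3.3415] 0.07447327989791705 [ 0.17470023  0.3058364  -0.99813397] [ 3.14118491e+00  2.45238899e-04 -2.94169723e+00]
side [[236.6, 202.5], [223.5, 198.2], [229.9, 190.4], [242.9, 194.5]]
scene [[279.1, 184.6], [291.2, 190.8], [284.9, 200.5], [272.7, 194.0]]
wrist [[276.4, 193.1], [234.3, 193.1], [233.8, 154.6], [277.0, 154.6]]
```

View pics/c13.png

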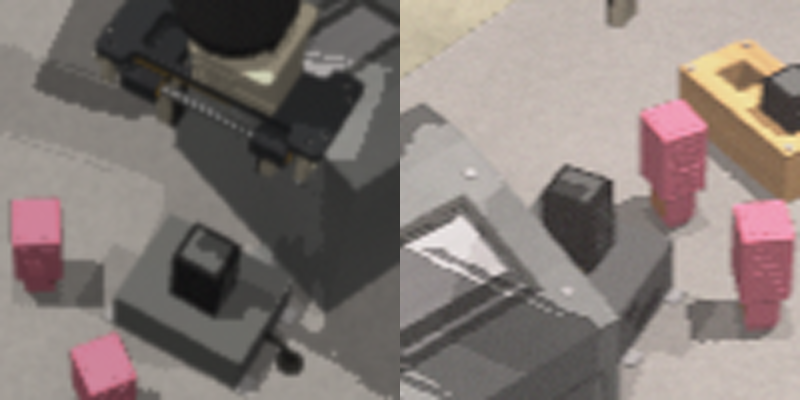

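View pics/wrist13.png

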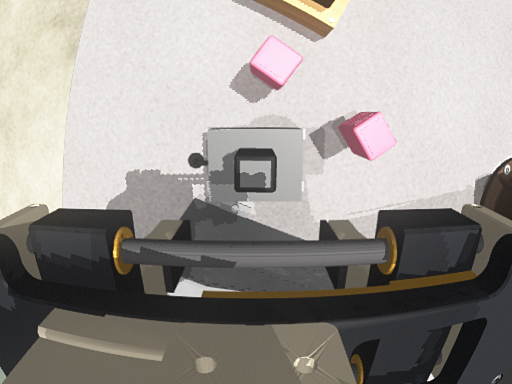

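View pics/side13.png

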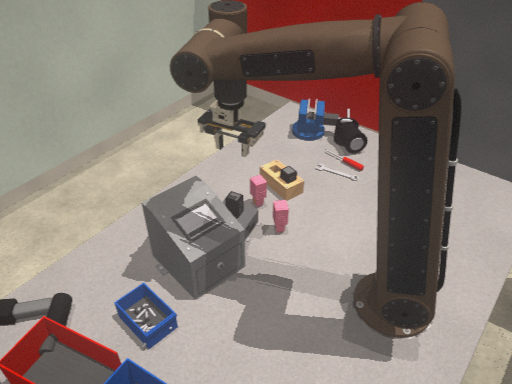

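```bash
python3 - <<'E'
from station import viewer,job,readout
for c in("side","scene"):
    print(c,[(round(float(a["conf"]),2),[int(v) for v in a["extent"]]) for a in viewer.silhouettes(c,"spare_pack")[:4]])
print(readout.get_state()['t']); print(job.job_done())
E
```

```text
side [(0.91, [225, 191, 19, 25])]
scene [(0.74, [268, 190, 19, 19])]
24.15
the job is handed in; nothing more can be done
None
```

I pulled the dead pack from the charger and pushed it upright through the return box flap. I held on until it was about 110 mm in, let it drop inside, then lifted the fingers clear. I then took the tall spare from the rack's +x well, lowered it into the charger until it met the charger's top and released it. The job was handed in at t ≈ 24 s of the 67 s allowed, and no verdict was reported.

- **Dead pack:** the moves turn the tool only about its own axis, so the pack went in upright rather than square to the slope. The pack's weight left the wrist on release, and the flap looked shut in the wrist and side pictures afterwards. I did not see the pack inside the box.
- **Spare pack:** the stem met the charger at TCP height 106.6 mm, against 106.7 mm when it stood in the rack. The side picture shows it upright at (225–243, 191), where the dead pack stood at first ((224–244, 191)).
- **Everything else:** the short pack is still in its well, and the pink look-alikes, tools and bin look untouched. The gripper stopped about 190 mm above its release height, touching nothing.
- **Mismatch:** the network's spare outline in the scene camera, (268–287, 190–209), is about 6 pixels off the seated pack in the scene crop, which spans columns 273–290 and rows 186–209. The other views agree on seating, so I took this as the network being slightly off.

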